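# Third hand: hold a rail against the sprung stop of a screwing jig

## Robot

A 7-joint arm with a two-finger parallel gripper is mounted at the origin on the work surface. World frame = base frame: x ahead of the robot, y to its left, z up, the work surface at z = 0. Lengths are in m, angles in rad, forces in N, time in s.
With the tool pointing down it reaches from about 0.425 to 0.8 m from the base axis. Payload 8.3 kg.
Tool frame: the origin (TCP) lies at the very end of the fingers, on their centre line; the grasp point (between the pads) lies 19 mm behind it (r.hold_point_z is the distance from the TCP to the grasp point, in m); z points along the fingers, y is the direction in which the jaws open and shut (so a half turn about z gives the same grasp; the last joint's range is limited). The gripper opens to 85 mm and grips with 20 to 120 N. Pads are 22 mm wide; open, the fingers measure 114 mm over their backs; the gripper's body (76 mm by 85 mm) begins 54 mm behind the grasp point. The pads swing forward as they close: fully open they stand 13 mm farther back than shut.
Start: joints at [-1.31, 0.383, 0.016, 1.37, -0.006, 1.388, -0.046], TCP at [0.199, 0.593, 0.231] pointing down, gripper open.
Joint ranges: [-2.95, 2.95], [-0.25, 2.06], [-1.52, 1.56], [0.18, 2.33], [-1.44, 4.58], [0.02, 2.06], [-3.01, 3.01]. Speed limits (rad/s): [2.39, 2.39, 3.01, 3.01, 3.14, 3.14, 3.14].

## Interface

Orientations are given as a unit quaternion [w, x, y, z].
In Python, from rig import r gives the robot as it stands.
- The arm moves only by the tool apply_moves, never from a script. Its argument "deltas" is a list of rows, each a list of 6 numbers: the shift along the world's x, y, z in cm, then the turn, a rotation vector about the world's x, y, z in rad. A call has 1 to 5 rows; each row shifts and turns the commanded pose from where the row before left it; what a row does not reach is not made up. A row lasts 1/12 s, in which the tool goes at most 41.7 mm and 7.16 degrees, less where a joint would pass 70% of its speed; a pose out of reach is approached as far as the arm can. A call is refused whole if a number of a shift passes 4.17 or a number of a turn 0.125, either way. A call with a gripper value outside its range is refused whole. "fingers" is the closure in counts, from 0 (fully open) to 255 (shut), set as the call begins (left out, the last holds). The fingers move at their own pace and stop on an object; "grip_force" is the grip in N (left out, the last holds). Time passes only in rows, so rows that do not move let the fingers close. It gives the time, the measured TCP pose, the force and the opening at its end, in the units of the state.
- r.get_obs(): the state, without advancing time (a new reading comes with each control period).
- r.camera(name): name is "side" or "top"; returns a dict with "image" (400x640x3 uint8, red, green, blue), "fx", "fy", "cx", "cy" (pixels), "camera_from_world" (4x4, takes a point from world to camera coordinates). Camera axes: x right, y up, looking along -z (the intrinsics and any distortion apply to the point x, -y, -z); pixel columns grow to the right and rows downward; lengths in m; the calibration is good to about 2 mm. A picture is of the moment at which its call begins. There is no depth.
- r.hand_in(): hands the job in, once; it reports no verdict.
The state is a dict: "time": time; "joints": joint angles; "joint_vel": joint speeds; "tau": joint torques, N m; "tcp_pos": TCP position; "orientation": TCP orientation; "contact_force": force on the tool from outside, world axes, zero at the start; "wrist_torque": the same for the moment, N m; "finger_gap": finger opening in m.
Only numpy, scipy, OpenCV 4.12 (cv2) and the standard library are available. Lean on these libraries where they do the work, as an engineer would, in place of code of your own. Each camera call takes 0.05 s, during which the arm holds its last target.

## Task

Lay the short half-lapped rail flat on the bed of the screwing jig, plain square end towards the steel stop bar and centred between the pencil lines, with the trip plunger still out; then slide it square up to the stop so that its end pushes the plunger fully in and presses on the bar. Press steadily with about 14 newtons, which springs the bar back about half of its 13 mm travel and must never drive it to the end of that travel, and finish the program while still holding the rail pressed there for a colleague who will drive the screws. Leave the glue bottle, the hammer and the dark offcut where they are.

Things in the scene. Friction and masses are not known exactly. Their poses are not given: they have to be found in the camera images.
- rail_center (a point): Loose pale wooden rail, 140 mm long (x) x 38 wide (y) x 48 high (z), about 0.12 kg, lying on the bench. Full height from x = -30 to +70 mm; from -70 to -30 only a half-lap tongue, lower 24 mm. Point: mid-length, mid-width, 24 mm above the underside; grip it here across the 38 mm width. +x points to the plain square end, -x to the tongue.
- rail_end (a point): Point on the face of the rail's plain square end: 70 mm along +x from rail_center, mid-width, 31 mm above the underside (the height of the plunger when the rail lies on the bed). Axes as the rail.
- jig: Jig fixed to the bench: brown wooden bed 260 mm (x) x 160 (y) x 18 thick, steel stop bar near its +x end, dark wooden block behind it (x = 98 to 128 mm, top 73 mm above bench). Origin: centre of the bed's underside, at bench height. +x is the pushing direction. Pencil lines at y = +-20.5 mm mark the rail's lane, centred on y = 0; lying there rail_center is 42 mm above the origin.
- stop_face (a point): Centre of the front face of the stop bar: dark steel, 100 mm wide (y), 20 thick (x), from 3 to 58 mm above the bed, sliding along the jig's +x on two springs. The point moves with the bar; unpressed it is at x = 60, y = 0, z = 49 mm in the jig's frame. Axes as the jig.
- stop (a joint): How far the stop bar is pushed back along the jig's +x, in m: 0 free, 0.013 end of travel. It is a linear spring, 2 N per mm, no preload: 14 N at 7 mm.
- plunger (a joint): How far the trip plunger is pushed into the stop bar, in m: 0 out, 0.010 flush with the bar's face. Round steel pin, 12 mm diameter, standing 10 mm proud of the middle of the stop bar's face (31 mm above the bed); its weak spring takes about 3 N when flush, and that force too is carried by the bar.
- glue_center (a point): Bystander: upright plain white glue bottle, 66 mm diameter, 190 mm high; point at mid-height. Leave alone.
- hammer_grip (a point): Bystander: hammer lying on the bench; point on its handle. Leave alone.
- offcut_center (a point): Bystander: dark wooden offcut, 90 x 45 x 30 mm, no lap; point at its centre. Leave alone.
Things that resemble listed ones, but are neither listed nor needed, are in the scene too. Leave any green or turquoise look-alike of the part that bears rail_center alone.

How it is judged:
On the way, in this order (a step that is already met when the one before it is completed fails the run):
1. the rail lies flat on the bed in its lane, plain end towards the stop, the plunger still out (z of rail_center in the frame of jig between 0.036 and 0.047 m and angle between rail_center's own z axis and vertical below 0.08 rad and y of rail_end in the frame of stop_face between -0.015 and 0.015 m and x of rail_end in the frame of stop_face between -0.1 and -0.008 m and value of joint plunger below 0.002 m), for 0.1 s.
2. the rail's end has pushed the plunger fully in (value of joint plunger above 0.0085 m and contact force between rail and stop above 1.5 N), for 0.1 s.
At the end, for the whole second after the job is handed in: Held through the last second: rail presses bar and plunger with 8-20 N, bar 4-10 mm back, plunger in over 8.5 mm, plain end within 2.5 mm of the bar face and 8 mm of its middle sideways, square within 0.06 rad, flat on the bed (about 5 mm, tilt under 0.08 rad), still (contact force between rail and stop between 8 and 20 N and value of joint stop between 0.004 and 0.01 m and value of joint plunger above 0.0085 m and z of rail_center in the frame of jig between 0.036 and 0.047 m and angle between rail_center's own z axis and vertical below 0.08 rad and y of rail_end in the frame of stop_face between -0.008 and 0.008 m and x of rail_end in the frame of stop_face between -0.0025 and 0.0025 m and angle between the x axis of rail_center and the x axis of jig, either way round below 0.06 rad and linear speed of rail below 0.01 m/s and velocity of joint stop between -0.005 and 0.005 m/s); the arm keeps its last pose, push and grip.
It fails at once if the stop bar is driven to the end of its travel (value of joint stop above 0.0125 m).
It fails at once if a bystander is moved by more than 30 mm (distance of any of glue_center, hammer_grip, offcut_center from where it was at the start of the episode above 0.03 m).
It also fails if it takes over 48 s, if anything falls off the work surface, if the arm or the gripper's body presses on something with over 40 N, if the wrist force passes 120 N, or if a joint passes its speed limit or range.

## Working session

There is one attempt and no reset: what is moved stays moved. The work goes in short steps, Python scripts to look and compute and a tool call to move; the robot and the scene stay as the last step left them, time stands still between calls to the robot, and variables do not carry over. Pictures are saved under pics/ and viewed, and the job is handed in when it is done.

Besides the shell and the picture viewer there is one more tool, called after ">>>" as name(argument=value, ...), one argument or row to a line, values as JSON. apply_moves: Moves the arm, as the interface text tells. Its arguments: {"type":"object","properties":{"deltas":{"type":"array"},"fingers":{"type":"number"},"grip_force":{"type":"number"}},"required":["deltas"]}

```bash
ls; mkdir -p pics; python3 - <<'E'
from rig import r
import cv2,numpy as np
print(r.get_obs(), r.hold_point_z)
for n in ("top","side"):
    c=r.camera(n); cv2.imwrite(f"pics/{n}0.png",c["image"][:,:,::-1])
    print(n,{k:v for k,v in c.items() if k!="image"})
E
```

```text
pics
{'time': 0.0, 'joints': array([-1.30989286,  0.38424311,  0.01641339,  1.37117651, -0.0062939 ,
        1.38818645, -0.04648571]), 'joint_vel': array([-0.00165739,  0.00061247,  0.0001503 ,  0.0007952 , -0.00046695,
       -0.00103543, -0.00033674]), 'tau': array([ 3.58798907e-04, -6.27610445e+01,  8.44585262e-01, -3.71823120e+01,
        1.67100260e-02,  1.43416738e-02, -1.85290503e-05]), 'tcp_pos': array([0.19868818, 0.59204268, 0.23026597]), 'orientation': array([-1.30171050e-04,  1.61174332e-01,  9.86925464e-01, -9.73016557e-04]), 'contact_force': array([0.29950989, 0.39611078, 1.03466414]), 'wrist_torque': array([ 0.064307  ,  0.00377338, -0.02903354]), 'finger_gap': 0.08498600695166521} 0.0187
top {'fx': 379.972134230302, 'fy': 379.972134230302, 'cx': 316.6900684307758, 'cy': 196.06871154651617, 'camera_from_world': array([[-0.02971349, -0.99952882, -0.00769744,  0.02653572],
       [ 0.98118033, -0.03063623,  0.19064778, -0.62951441],
       [-0.19079377, -0.00188777,  0.98162833, -1.04403088],
       [ 0.        ,  0.        ,  0.        ,  1.        ]])}
side {'fx': 423.98104454783504, 'fy': 423.98104454783504, 'cx': 313.3531997784769, 'cy': 196.41299035361266, 'camera_from_world': array([[ 0.73449967, -0.67858693,  0.00547819, -0.4665308 ],
       [ 0.50584594,  0.55287109,  0.66215817, -0.40354828],
       [-0.45236062, -0.48358384,  0.74934408, -1.18468212],
       [ 0.        ,  0.        ,  0.        ,  1.        ]])}
```

View pics/top0.png

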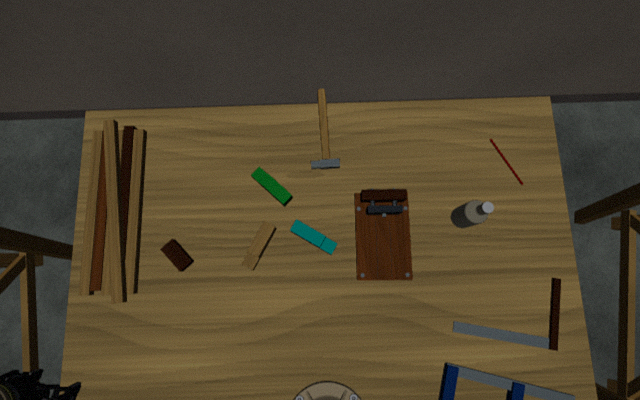

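View pics/side0.png

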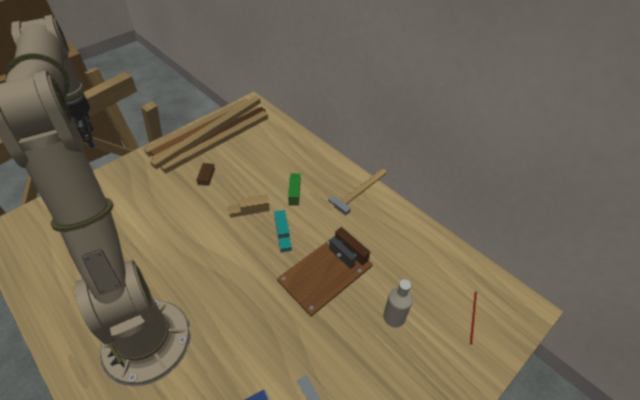

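Candidates (top view): the pale wooden piece at (260,245), the turquoise look-alike at (313,237), the green look-alike at (271,186), the dark offcut at (177,255), and the long timbers at left (115,210). By the description it is the pale one at (260,245), so I check it in a crop.

```bash
python3 - <<'E'
import cv2,numpy as np
t=cv2.imread("pics/top0.png"); s=cv2.imread("pics/side0.png")
a=cv2.resize(t[210:280,230:300],None,fx=5.5,fy=5.5,interpolation=cv2.INTER_CUBIC)
b=cv2.resize(s[180:230,215:285],None,fx=5.5,fy=5.5,interpolation=cv2.INTER_CUBIC)
b=cv2.copyMakeBorder(b,0,a.shape[0]-b.shape[0],0,0,cv2.BORDER_CONSTANT)
o=np.hstack([a,b]);o=np.clip(o*1.6,0,255).astype('uint8')
cv2.imwrite("pics/crop1.png",o)
a=cv2.resize(t[175:290,340:425],None,fx=4.5,fy=4.5,interpolation=cv2.INTER_CUBIC)
b=cv2.resize(s[220:320,270:380],None,fx=3.7,fy=3.7,interpolation=cv2.INTER_CUBIC)
b=cv2.copyMakeBorder(b,0,a.shape[0]-b.shape[0],0,0,cv2.BORDER_CONSTANT)
o=np.hstack([a,b]);o=np.clip(o*1.8,0,255).astype('uint8');print(o.shape)
cv2.imwrite("pics/crop2.png",o)
E
```

```text
(518, 789, 3)
```

View pics/crop1.png

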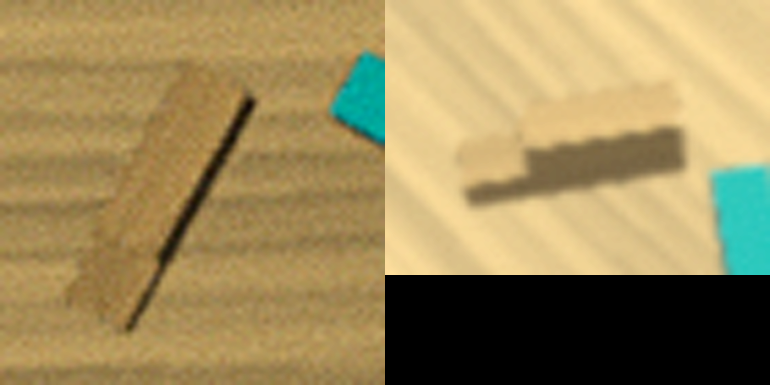

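View pics/crop2.png

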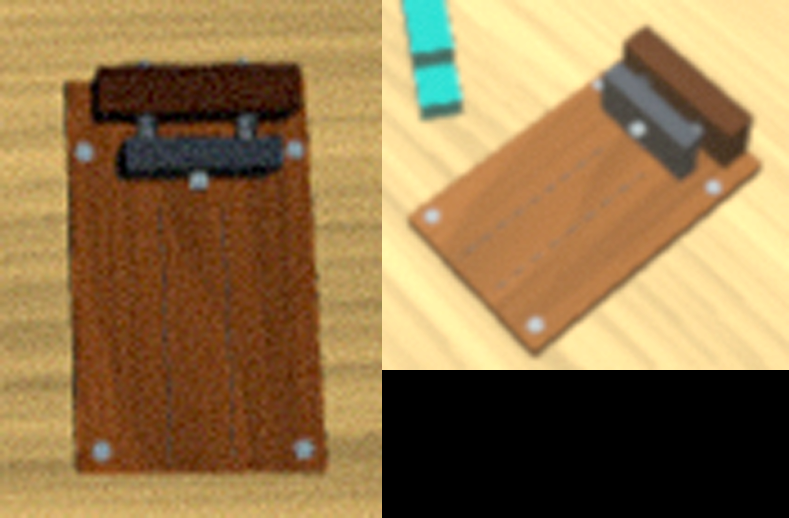

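The crop shows the pale lapped rail. In the top view its full-height plain end is at about (272,224) and its tongue at about (247,265). In the side view the step is at about (239,205), and the plunger is out, towards the robot. Next I measure both.

```bash
cat > h.py <<'E'
import numpy as np,cv2
from rig import r
def cam(n): return r.camera(n)
def plane(c,uv,z):
    uv=np.atleast_2d(np.asarray(uv,float)); T=np.array(c["camera_from_world"]);R=T[:3,:3];t=T[:3,3]
    d=np.c_[(uv[:,0]-c["cx"])/c["fx"],-(uv[:,1]-c["cy"])/c["fy"],-np.ones(len(uv))]@R
    o=-R.T@t
    return o+d*((z-o[2])/d[:,2])[:,None]
def ray(c,uv):
    T=np.array(c["camera_from_world"]);R=T[:3,:3];o=-R.T@T[:3,3]
    d=plane(c,uv,0)[0]-o; return o,d/np.linalg.norm(d)
def tri(c1,p1,c2,p2):
    A=0;b=0;rs=[ray(c1,p1),ray(c2,p2)]
    for o,d in rs:
        P=np.eye(3)-np.outer(d,d);A=A+P;b=b+P@o
    x=np.linalg.solve(A,b); return x,[np.linalg.norm((np.eye(3)-np.outer(d,d))@(x-o)) for o,d in rs]
def proj(c,p):
    T=np.array(c["camera_from_world"]);q=np.atleast_2d(p)@T[:3,:3].T+T[:3,3]
    return np.c_[c["cx"]+c["fx"]*q[:,0]/-q[:,2],c["cy"]-c["fy"]*q[:,1]/-q[:,2]]
E
python3 - <<'E'
from h import *
t=cam("top");s=cam("side")
for n,c,(x0,y0,x1,y1) in (("top",t,(230,210,300,280)),("side",s,(215,180,285,230))):
    hsv=cv2.cvtColor(c["image"],cv2.COLOR_RGB2HSV)[y0:y1,x0:x1]
    m=(hsv[...,2]<(60 if n=="top" else 105)).astype('uint8')
    k,l,st,ce=cv2.connectedComponentsWithStats(m)
    for i in range(1,k):
        if st[i,4]>20:
            ys,xs=np.where(l==i);print(n,st[i],'ends',cv2.boxPoints(cv2.minAreaRect(np.c_[xs+x0,ys+y0].astype('float32'))).tolist())
# handpicked rail
T=lambda x,y:(230+(x+.5)/5.5-.5,210+(y+.5)/5.5-.5)
S=lambda x,y:(215+(x-385+.5)/5.5-.5,180+(y+.5)/5.5-.5)
b=plane(t,[T(255,98),T(130,331)],0); print('top bottom edge',b)
b2=plane(s,[S(684,170),S(468,206)],0); print('side bottom edge',b2)
for e in(b,b2):
    d=e[0]-e[1];print('len',np.linalg.norm(d),'ang',np.arctan2(d[1],d[0]))
tp=plane(t,[T(190,62),T(247,95)],.048);print('top plain corners',tp)
sp=plane(s,[S(678,82),S(684,128),S(527,150),S(524,106)],.048);print('side top face',sp)
# bed
hsv=cv2.cvtColor(t["image"],cv2.COLOR_RGB2HSV);y0,y1,x0,x1=175,290,340,425
h=hsv[y0:y1,x0:x1];print(h[80,40],h[80,4])
m=((h[...,0]<14)|(h[...,0]>170)).astype('uint8')
m=cv2.morphologyEx(cv2.medianBlur(m,3),cv2.MORPH_CLOSE,np.ones((9,9)))
k,l,st,ce=cv2.connectedComponentsWithStats(m);i=1+np.argmax(st[1:,4]);print(st[i])
cv2.imwrite("pics/bm.png",cv2.resize((l==i).astype('uint8')*255,None,fx=4,fy=4))
C=lambda x,y:(340+(x+.5)/4.5-.5,175+(y+.5)/4.5-.5)
print('bed corners near',plane(t,[C(76,471),C(326,469)],.018),'far',plane(t,[C(65,83)],.018))
print('screws near',plane(t,[C(101,451),C(304,449)],.018),'far',plane(t,[C(84,152),C(295,150)],.018))
D=lambda x,y:(270+(x-382+.5)/3.7-.5,220+(y+.5)/3.7-.5)
print('side screws near',plane(s,[D(432,216),D(535,325)],.018),'far',plane(s,[D(713,188)],.018))
print('plunger',plane(t,[C(198,180)],.049),plane(s,[D(637,129)],.049))
print('bar top',plane(t,[C(126,140),C(282,138)],.076),'lines',plane(t,[C(160,212),C(168,450),C(222,212),C(234,455)],.018))
E
```

```text
top [29 18 17 31 77] ends [[257.656494140625, 257.2610168457031], [274.04034423828125, 227.47216796875], [276.07489013671875, 228.5911865234375], [259.6910400390625, 258.3800354003906]]
side [ 15  23  39  14 271] ends [[228.81082153320312, 208.8648681640625], [267.729736328125, 202.37838745117188], [269.0810852050781, 210.48651123046875], [230.16217041015625, 216.97299194335938]]
top bottom edge [[0.54916315 0.13346785 0.        ]
 [0.42537834 0.20198396 0.        ]]
side bottom edge [[0.54867934 0.1377877  0.        ]
 [0.42913515 0.20710174 0.        ]]
len 0.14148192458037356 ang -0.5055339296643702
len 0.13818556231598406 ang -0.5254486559515177
top plain corners [[0.5638537  0.16229268 0.048     ]
 [0.54543201 0.13229629 0.048     ]]
side top face [[0.56916137 0.16379724 0.048     ]
 [0.54776826 0.13107382 0.048     ]
 [0.46465702 0.1827656  0.048     ]
 [0.484823   0.21345839 0.048     ]]
[ 13 195  64] [ 19 126 111]
[  15   14   57   91 4542]
bed corners near [[ 0.38934475 -0.10051453  0.018     ]
 [ 0.38585632 -0.26114064  0.018     ]] far [[ 0.64407506 -0.10578478  0.018     ]]
screws near [[ 0.4014594  -0.11724429  0.018     ]
 [ 0.3988487  -0.24797017  0.018     ]] far [[ 0.59679192 -0.11616332  0.018     ]
 [ 0.59379192 -0.25662313  0.018     ]]
side screws near [[ 0.40409353 -0.11358921  0.018     ]
 [ 0.40079242 -0.24338442  0.018     ]] far [[ 0.59526425 -0.2526366   0.018     ]]
plunger [[ 0.57134047 -0.18544663  0.049     ]] [[ 0.57418661 -0.18123702  0.049     ]]
bar top [[ 0.59451656 -0.13686079  0.076     ]
 [ 0.59274    -0.23550683  0.076     ]] lines [[ 0.55507003 -0.16437794  0.018     ]
 [ 0.40081171 -0.16042266  0.018     ]
 [ 0.55381273 -0.20534422  0.018     ]
 [ 0.39640296 -0.20268694  0.018     ]]
```

View pics/bm.png

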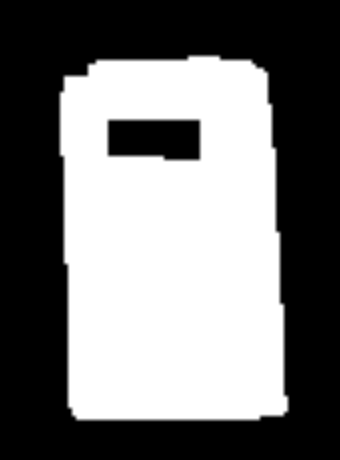

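Estimates: rail_center is at about (0.4965, 0.184) with yaw about -0.52. The jig origin is at about (0.518, -0.183) with yaw about -0.021. The two views disagree by about 2–4 mm. I now move above the rail.

>>> apply_moves(
  deltas=[
    [2, -2.7, 0, 0, 0, -0.04],
    [2, -2.7, 0, 0, 0, -0.04],
    [2, -2.7, 0, 0, 0, -0.04],
    [2, -2.7, 0, 0, 0, -0.04],
    [2, -2.7, 0, 0, 0, -0.04],
  ],
  fingers=0,
  grip_force=60,
)

```text
time: 0.62
tcp_pos: [0.2995, 0.456, 0.2311]
orientation: [-0.0, 0.26, 0.966, -0.0]
contact_force: [0.5, 0.9, 0.4]
finger_gap: 0.0856
```

>>> apply_moves(
  deltas=[
    [2, -2.7, 0, 0, 0, 0],
    [2, -2.7, 0, 0, 0, 0],
    [2, -2.7, 0, 0, 0, 0],
    [2, -2.7, 0, 0, 0, 0],
    [2, -2.7, 0, 0, 0, 0],
  ],
)

```text
time: 1.03
tcp_pos: [0.3994, 0.321, 0.2313]
orientation: [-0.0, 0.259, 0.966, 0.0]
contact_force: [0.2, 0.3, -0.4]
finger_gap: 0.0852
```

>>> apply_moves(
  deltas=[
    [2, -2.7, 0, 0, 0, 0],
    [2, -2.7, 0, 0, 0, 0],
    [2, -2.7, 0, 0, 0, 0],
    [2, -2.7, 0, 0, 0, 0],
    [2, -2.7, 0, 0, 0, 0],
  ],
)

```text
time: 1.45
tcp_pos: [0.4994, 0.186, 0.2313]
orientation: [-0.0, 0.259, 0.966, 0.0]
contact_force: [0.7, 0.8, 0.8]
finger_gap: 0.0851
```

>>> apply_moves(
  deltas=[
    [0, 0, -2.5, 0, 0, 0],
    [0, 0, -2.5, 0, 0, 0],
    [0, 0, -2.5, 0, 0, 0],
    [0, 0, -2.5, 0, 0, 0],
    [0, 0, 0, 0, 0, 0],
  ],
)

```text
time: 1.87
tcp_pos: [0.4957, 0.1863, 0.1264]
orientation: [-0.003, 0.259, 0.966, -0.003]
contact_force: [-1.0, -0.2, -0.1]
finger_gap: 0.0853
```

```bash
cat > look.py <<'E'
import sys
from h import *
def look(tag,tb,sb,g=1.6):
    t=cam("top");s=cam("side")
    o=[]
    for c,(x0,y0,x1,y1) in((t,tb),(s,sb)):
        im=cv2.resize(c["image"][y0:y1,x0:x1,::-1],None,fx=395/(x1-x0),fy=395/(x1-x0),interpolation=cv2.INTER_CUBIC)
        o.append(im)
    H=max(i.shape[0] for i in o)
    o=np.hstack([cv2.copyMakeBorder(i,0,H-i.shape[0],0,0,cv2.BORDER_CONSTANT) for i in o])
    cv2.imwrite(f"pics/{tag}.png",np.clip(o*g,0,255).astype('uint8'))
    ob=r.get_obs();print(ob["time"],ob["tcp_pos"],ob["contact_force"])
    return t,s
E
python3 - <<'E'
from look import *
t,s=look("l1",(210,180,310,280),(195,130,295,230))
p=r.get_obs()["tcp_pos"]
print(proj(t,p),proj(s,p))
E
```

```text
1.9667 [0.49834288 0.18726905 0.13115012] [-0.37921174 -1.30641572  0.67629031]
[[250.35083335 241.66423237]] [[244.76811776 184.64820955]]
```

View pics/l1.png

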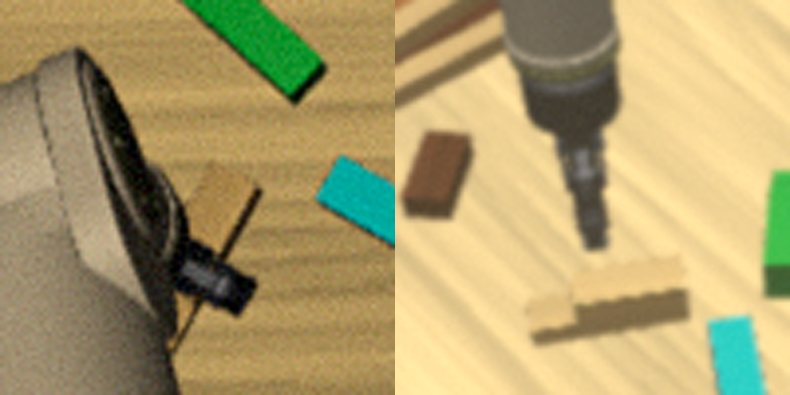

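The gripper is above the rail in the side view, with the fingers at (245,190) and the rail centre at about (250,207). The jaw line crosses the rail. I descend.

>>> apply_moves(
  deltas=[
    [-0.2, -0.2, -2.5, 0, 0, 0],
    [0, 0, -2.5, 0, 0, 0],
    [0, 0, -2.5, 0, 0, 0],
    [0, 0, -1.5, 0, 0, 0],
    [0, 0, 0, 0, 0, 0],
  ],
)

```text
time: 2.38
tcp_pos: [0.496, 0.1854, 0.0402]
orientation: [-0.001, 0.259, 0.966, -0.001]
contact_force: [-1.0, -0.5, 0.0]
finger_gap: 0.0851
```

```bash
python3 - <<'E'
from look import *
t,s=look("l2",(210,180,310,280),(195,130,295,230))
p=r.get_obs()["tcp_pos"]
print(proj(t,p),proj(s,p))
E
```

```text
2.4833 [0.49786269 0.18597318 0.04295377] [ 0.47394402 -0.38377116  0.57268256]
[[256.26830432 244.04278904]] [[247.82970451 202.31928209]]
```

View pics/l2.png

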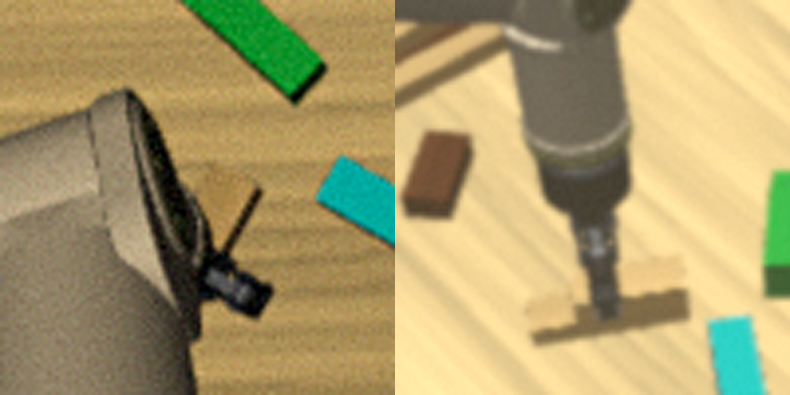

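The near finger stands in front of the rail at about mid-length. In the crop the tip is at x≈606 and the rail spans 530–690. I lower the last 3 cm and close.

>>> apply_moves(
  deltas=[
    [-0.1, 0, -1.5, 0, 0, 0],
    [0, -0.1, -1.2, 0, 0, 0],
    [0, 0, -0.5, 0, 0, 0],
    [0, 0, 0, 0, 0, 0],
    [0, 0, 0, 0, 0, 0],
  ],
)

```text
time: 2.9
tcp_pos: [0.4968, 0.1849, 0.0107]
orientation: [0.001, 0.259, 0.966, 0.001]
contact_force: [0.4, 0.3, 0.7]
finger_gap: 0.0852
```

>>> apply_moves(
  deltas=[
    [0, 0, 0, 0, 0, 0],
    [0, 0, 0, 0, 0, 0],
    [0, 0, 0, 0, 0, 0],
    [0, 0, 0, 0, 0, 0],
    [0, 0, 0, 0, 0, 0],
  ],
  fingers=255,
  grip_force=60,
)

```text
time: 3.32
tcp_pos: [0.4962, 0.1847, 0.0099]
orientation: [0.0, 0.259, 0.966, 0.0]
contact_force: [-1.8, -0.8, 6.1]
finger_gap: 0.0374
```

>>> apply_moves(
  deltas=[
    [0, 0, 0, 0, 0, 0],
    [0, 0, 0, 0, 0, 0],
    [0, 0, 0, 0, 0, 0],
    [0, 0, 0, 0, 0, 0],
    [0, 0, 0, 0, 0, 0],
  ],
)

```text
time: 3.73
tcp_pos: [0.4962, 0.1847, 0.0099]
orientation: [0.0, 0.259, 0.966, 0.0]
contact_force: [-1.2, -0.8, 6.5]
finger_gap: 0.0375
```

Gripped with a 37.5 mm opening. I lift and carry it over to behind the lane.

>>> apply_moves(
  deltas=[
    [0, 0, 1.5, 0, 0, 0],
    [0, 0, 2.5, 0, 0, 0],
    [0, 0, 2.5, 0, 0, 0],
    [0, 0, 2.5, 0, 0, 0],
    [0, 0, 2, 0, 0, 0],
  ],
)

```text
time: 4.15
tcp_pos: [0.4959, 0.1844, 0.1208]
orientation: [0.0, 0.259, 0.966, 0.0]
contact_force: [1.7, 1.0, -2.5]
finger_gap: 0.0372
```

>>> apply_moves(
  deltas=[
    [-0.2, -1.5, 0, 0, 0, 0.05],
    [-0.2, -3, 0, 0, 0, 0.05],
    [-0.2, -3, 0, 0, 0, 0.05],
    [-0.2, -3, 0, 0, 0, 0.05],
    [-0.2, -3, 0, 0, 0, 0.05],
  ],
)

```text
time: 4.57
tcp_pos: [0.4851, 0.0482, 0.119]
orientation: [-0.0, 0.135, 0.991, -0.0]
contact_force: [-0.4, -0.2, -2.4]
finger_gap: 0.0371
```

>>> apply_moves(
  deltas=[
    [-0.2, -3, 0, 0, 0, 0.05],
    [-0.2, -3, 0, 0, 0, 0.05],
    [-0.2, -3, 0, 0, 0, 0.05],
    [-0.2, -3, 0, 0, 0, 0.05],
    [-0.2, -3, 0, 0, 0, 0.05],
  ],
)

```text
time: 4.98
tcp_pos: [0.4751, -0.1019, 0.1191]
orientation: [-0.0, 0.011, 1.0, 0.0]
contact_force: [1.4, 0.5, -1.9]
finger_gap: 0.0375
```

>>> apply_moves(
  deltas=[
    [-0.2, -3, 0, 0, 0, 0],
    [-0.1, -2.5, 0, 0, 0, 0],
    [0, -1.5, 0, 0, 0, 0],
    [0, -1, 0, 0, 0, 0],
    [0, 0, 0, 0, 0, 0],
  ],
)

```text
time: 5.4
tcp_pos: [0.4722, -0.1827, 0.1191]
orientation: [-0.0, 0.014, 1.0, -0.0]
contact_force: [-0.5, 0.9, -1.9]
finger_gap: 0.0376
```

```bash
python3 - <<'E'
from look import *
print(r.get_obs()["time"],r.get_obs()["orientation"],r.get_obs()["joints"])
t,s=look("l3",(335,170,435,300),(250,170,390,320))
p=r.get_obs()["tcp_pos"]
print(proj(t,p),proj(s,p),r.get_obs()["finger_gap"])
E
```

```text
5.4 [-2.76172494e-04  1.35944567e-02  9.99907440e-01 -4.74840893e-04] [-0.17333436  0.23616172  0.55157189  1.86482443 -0.13832933  1.07880326
  1.97505474]
5.5 [ 0.47275902 -0.17962081  0.11896253] [ 0.02411731  0.25938644 -1.1808995 ]
[[388.0842515 247.4244566]] [[314.48051738 260.55119172]] 0.03733860506638283
```

View pics/l3.png

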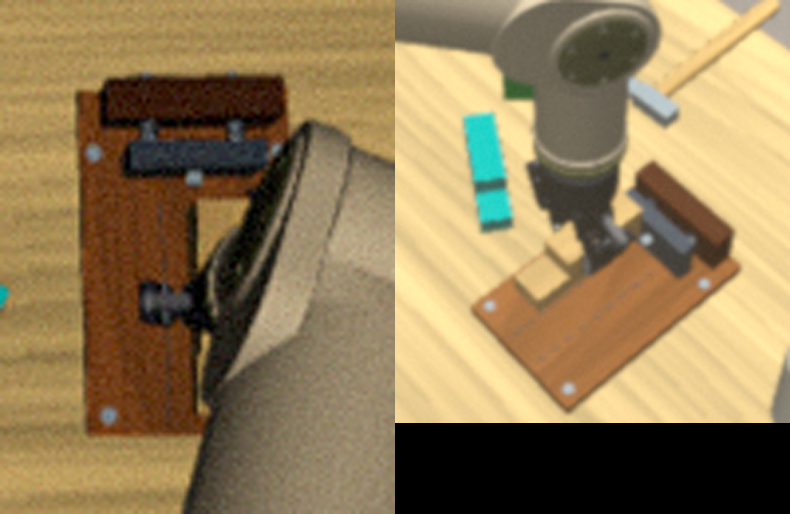

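```bash
python3 - <<'E'
from h import *
t=cam("top");s=cam("side")
T=np.array(t["camera_from_world"]);print('cam',-T[:3,:3].T@T[:3,3])
p=r.get_obs()["tcp_pos"];yaw=-.027
R=np.array([[np.cos(yaw),-np.sin(yaw)],[np.sin(yaw),np.cos(yaw)]])
zb=p[2]-.0105
for nm,c,ox,oy,sc in(("top",t,335,170,3.95),("side",s,250,170,395/140)):
  for l,q in(("end top left",(.07,.019,.048)),("end bot left",(.07,.019,0)),("end topR",(.07,-.019,.048)),("step topR",(-.03,-.019,.048)),("step topL",(-.03,.019,.048)),("tongue bot L",(-.07,.019,0)),("tongue top R",(-.07,-.019,.024)),("tongue top L",(-.07,.019,.024))):
    w=np.r_[p[:2]+R@q[:2],zb+q[2]]
    print(nm,l,((proj(c,w)[0]-[ox,oy]+.5)*sc-.5).round(0), proj(c,w)[0].round(1))
E
```

```text
cam [0.41926104 0.00526638 1.14507007]
top end top left [187. 197.] [382.  219.6]
top end bot left [176. 206.] [379.2 221.8]
top end topR [245. 197.] [396.5 219.5]
top step topR [251. 350.] [398.2 258.3]
top step topL [193. 350.] [383.4 258.3]
top tongue bot L [183. 412.] [380.9 274. ]
top tongue top R [246. 413.] [397.  274.1]
top tongue top L [189. 413.] [382.4 274.1]
side end top left [222. 186.] [328.2 235.7]
side end bot left [220. 213.] [327.7 245.2]
side end topR [247. 209.] [337.1 243.8]
side step topR [173. 264.] [310.8 263.3]
side step topL [147. 240.] [302.  254.6]
side tongue bot L [118. 288.] [291.5 271.7]
side tongue top R [142. 300.] [299.9 276.1]
side tongue top L [117. 275.] [291.2 267.2]
```

By the top view the rail sits about 2 mm too far towards -y relative to the lane. I correct that and lower to just above the bed.

>>> apply_moves(
  deltas=[
    [0, 0.2, -2.5, 0, 0, 0.005],
    [0, 0, -2.5, 0, 0, 0],
    [0, 0, -2, 0, 0, 0],
    [0, 0, -1.2, 0, 0, 0],
    [0, 0, -0.3, 0, 0, 0],
  ],
)

```text
time: 6.02
tcp_pos: [0.4715, -0.1763, 0.032]
orientation: [-0.002, 0.008, 1.0, 0.001]
contact_force: [0.5, 1.0, -2.1]
finger_gap: 0.0374
```

>>> apply_moves(
  deltas=[
    [0, 0, -0.1, 0, 0, 0],
    [0, 0, 0, 0, 0, 0],
    [0, 0, 0, 0, 0, 0],
  ],
)

```text
time: 6.27
tcp_pos: [0.4737, -0.1783, 0.0343]
orientation: [0.001, 0.009, 1.0, -0.0]
contact_force: [-0.3, -0.2, -1.8]
finger_gap: 0.0376
```

```bash
python3 - <<'E'
from look import *
t,s=look("l4",(335,170,435,300),(270,220,380,320))
E
```

```text
6.3667 [ 0.47362178 -0.17853631  0.03429291] [ 0.08441313  0.56975689 -1.92592051]
```

View pics/l4.png

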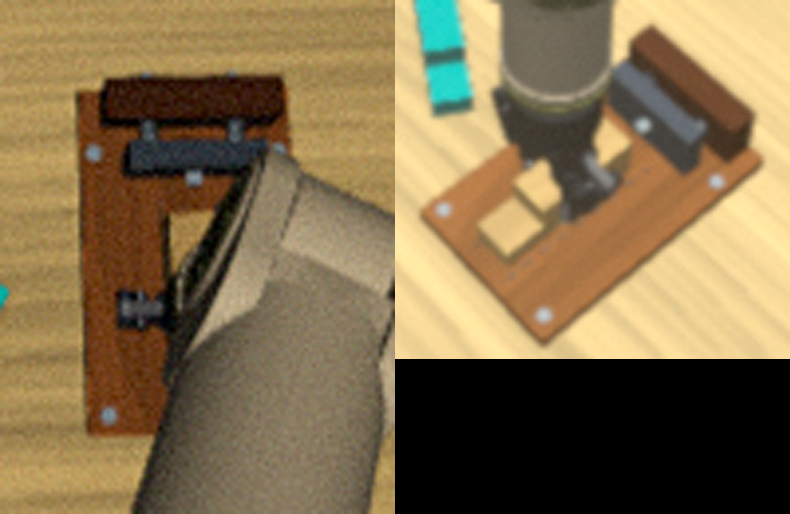

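```bash
python3 - <<'E'
from h import *
t=cam("top");s=cam("side");ob=r.get_obs();zb=ob["tcp_pos"][2]-.0105;print(zb)
q=lambda x,y:(335+(x+.5)/3.95-.5,170+(y+.5)/3.95-.5)
k=395/110
S=lambda x,y:(270+(x-395+.5)/k-.5,220+(y+.5)/k-.5)
def injig(P,o,yaw=-.021):
    d=P[:2]-o; return np.array([np.cos(yaw)*d[0]+np.sin(yaw)*d[1],-np.sin(yaw)*d[0]+np.cos(yaw)*d[1]])*1e3
ot=np.array([.5176,-.1835]); 
# side jig origin from its own screws (near pair mid, far right) relative to top ones
os_=ot+np.array([.0021,.0040])
print('end topL exp(25,19):',injig(plane(t,[q(169,212)],zb+.048)[0],ot))
print('tongue top L,nearR,: exp(-115,19),(-115,-19)',[injig(plane(s,[S(*a)],zb+.024)[0],os_) for a in((478,225),(513,260))])
print('step topL/R exp(-75,+-19)',[injig(plane(s,[S(*a)],zb+.048)[0],os_) for a in((514,184),(546,220))])
print('TCP', injig(ob["tcp_pos"],(ot+os_)/2))
# jig plunger & side lines in this picture
for a in((449,248),):pass
for nm,p in(("nearL",(443,209)),("nearR",(544,315)),("farR",(716,181))): print(nm,plane(s,[S(*p)],.018)[0])
E
```

```text
0.02349529207434365
end topL exp(25,19): [25.89561978 21.63356397]
tongue top L,nearR,: exp(-115,19),(-115,-19) [array([-114.57260921,   18.8754669 ]), array([-113.79615599,  -24.6130587 ])]
step topL/R exp(-75,+-19) [array([-76.18609051,  17.55711902]), array([-78.64218119, -25.1119314 ])]
TCP [-45.37586143   2.02627158]
nearL [ 0.40415885 -0.11283429  0.018     ]
nearR [ 0.40134591 -0.24341193  0.018     ]
farR [ 0.59617639 -0.25151267  0.018     ]
```

```bash
python3 - <<'E'
import cv2,numpy as np
from h import *
s=cam("side");im=s["image"][235:300,280:355,::-1]
cv2.imwrite("pics/l5.png",np.clip(cv2.resize(im,None,fx=9,fy=9,interpolation=cv2.INTER_CUBIC)*1.5,0,255).astype('uint8'))
E
```

```text
(no output)
```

View pics/l5.png

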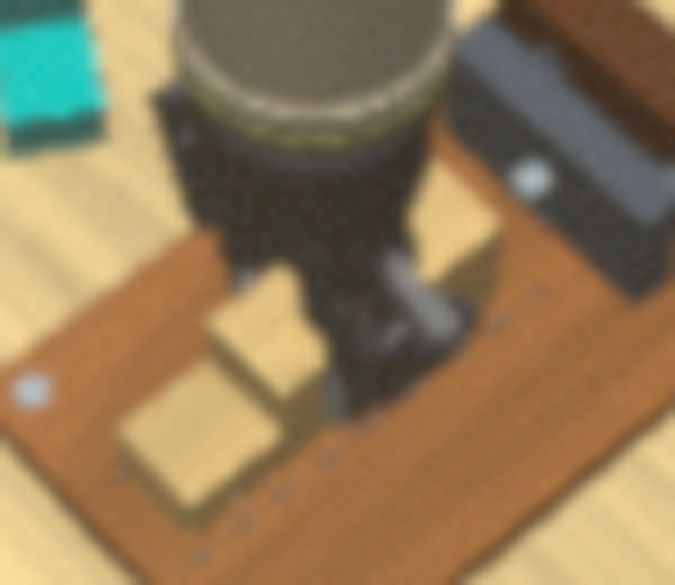

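The rail is over the lane within about 2 mm and parallel to the lines. I lower it onto the bed.

>>> apply_moves(
  deltas=[
    [0, 0, -0.2, 0, 0, 0],
    [0, 0, -0.2, 0, 0, 0],
    [0, 0, -0.1, 0, 0, 0],
    [0, 0, 0, 0, 0, 0],
    [0, 0, 0, 0, 0, 0],
  ],
)

```text
time: 6.93
tcp_pos: [0.4727, -0.1785, 0.0281]
orientation: [-0.0, 0.009, 1.0, -0.0]
contact_force: [0.4, -0.5, -1.7]
finger_gap: 0.0375
```

>>> apply_moves(
  deltas=[
    [0, 0, -0.1, 0, 0, 0],
    [0, 0, 0, 0, 0, 0],
    [0, 0, 0, 0, 0, 0],
    [0, 0, 0, 0, 0, 0],
  ],
)

```text
time: 7.27
tcp_pos: [0.4728, -0.1785, 0.0279]
orientation: [0.0, 0.009, 1.0, 0.0]
contact_force: [-4.3, 1.8, 8.3]
finger_gap: 0.0378
```

>>> apply_moves(
  deltas=[
    [0, 0, 0.05, 0, 0, 0],
    [0, 0, 0, 0, 0, 0],
    [0, 0, 0, 0, 0, 0],
  ],
)

```text
time: 7.52
tcp_pos: [0.4729, -0.1786, 0.0279]
orientation: [0.0, 0.009, 1.0, -0.0]
contact_force: [-1.4, 0.4, 3.3]
finger_gap: 0.0371
```

```bash
python3 - <<'E'
from h import *
s=cam("side");im=s["image"][235:300,280:355,::-1]
cv2.imwrite("pics/l6.png",np.clip(cv2.resize(im,None,fx=9,fy=9,interpolation=cv2.INTER_CUBIC)*1.5,0,255).astype('uint8'))
print(r.get_obs()["contact_force"],r.get_obs()["tcp_pos"])
# predicted line and bottom -y edge crops
o=np.array([.5176+.0021,-.1835+.004]);yaw=-.021;R=np.array([[np.cos(yaw),-np.sin(yaw)],[np.sin(yaw),np.cos(yaw)]])
for q in((-115,-20.5),(-115,-19),(-115,19),(-115,20.5),(25,-19),(25,-20.5)):
    w=np.r_[o+R@np.array(q)/1e3,.018];print(q,((proj(s,w)[0]-[280,235]+.5)*9-.5).round(0))
E
```

```text
[-1.76356577  0.28404461  3.26086083] [ 0.4728913  -0.17854992  0.02792593]
(-115, -20.5) [197. 555.]
(-115, -19) [194. 552.]
(-115, 19) [120. 475.]
(-115, 20.5) [117. 472.]
(25, -19) [502. 310.]
(25, -20.5) [505. 313.]
```

View pics/l6.png

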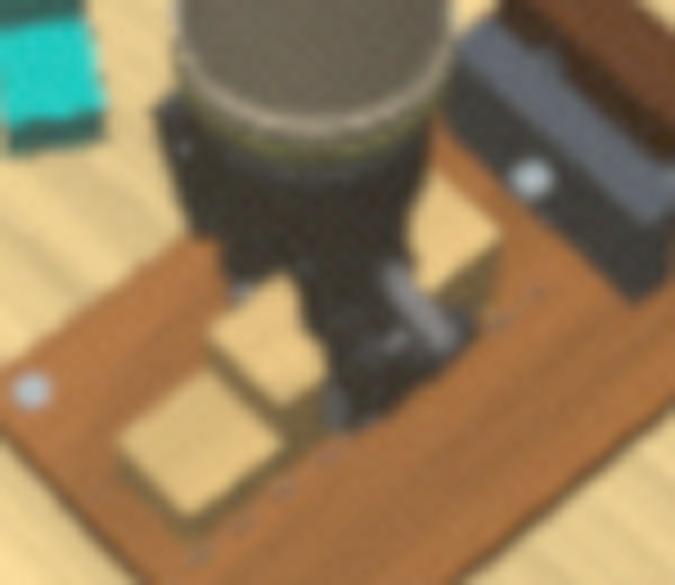

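```bash
python3 - <<'E'
from h import *
s=cam("side");t=cam("top")
S=lambda x,y:(280+(x+.5)/9-.5,235+(y+.5)/9-.5)
P=lambda a,z:plane(s,[S(*i) for i in a],z)[:,:2]
line=P([(200,553),(245,523),(285,493),(330,455),(500,325),(540,291)],.018)
f=np.polyfit(line[:,0],line[:,1],1);print('R line',f,'resid mm',(line[:,1]-np.polyval(f,line[:,0]))*1e3)
for nm,a,z in(("tongue L,F,R",[(118,440),(190,515),(280,447)],.042),("step top L,R",[(208,340),(280,405)],.066),("end R top",[(500,233)],.066),("bottom F",[(190,535)],.018)):
    w=P(a,z);print(nm,w.round(4).tolist(),'mm left of R line',((w[:,1]-np.polyval(f,w[:,0]))*1e3).round(1))
print('expected R edge +1.5, L edge +39.5')
E
```

```text
R line [-0.02830509 -0.18710887] resid mm [ 0.9180397  -0.44803506 -0.73601196  0.14369876 -0.37680315  0.49911172]
tongue L,F,R [[0.4048, -0.1585], [0.404, -0.1951], [0.4424, -0.1965]] mm left of R line [40.1  3.4  3.1]
step top L,R [[0.4425, -0.1613], [0.4435, -0.1953]] mm left of R line [38.4  4.4]
end R top [[0.5427, -0.1968]] mm left of R line [5.7]
bottom F [[0.4076, -0.1905]] mm left of R line [8.1]
expected R edge +1.5, L edge +39.5
```

The rail lies on the bed, about 1 mm off centre and nearly parallel, with the plunger still out. The end gap to the bar is about 36 mm, so the plunger should be met at about 26 mm. I start sliding.

>>> apply_moves(
  deltas=[
    [0.4, -0.1, 0, 0, 0, -0.003],
    [0.4, 0, 0, 0, 0, 0],
    [0.4, 0, 0, 0, 0, 0],
    [0.4, 0, 0, 0, 0, 0],
    [0.2, 0, 0, 0, 0, 0],
  ],
)

```text
time: 8.08
tcp_pos: [0.4903, -0.1799, 0.0279]
orientation: [-0.001, 0.011, 1.0, -0.0]
contact_force: [-7.2, 1.1, 10.9]
finger_gap: 0.0374
```

>>> apply_moves(
  deltas=[
    [0.2, 0, 0, 0, 0, 0],
    [0.2, 0, 0, 0, 0, 0],
    [0, 0, 0, 0, 0, 0],
    [0, 0, 0, 0, 0, 0],
  ],
)

```text
time: 8.42
tcp_pos: [0.4944, -0.18, 0.0279]
orientation: [-0.0, 0.011, 1.0, -0.0]
contact_force: [-3.1, 0.2, 6.3]
finger_gap: 0.0371
```

```bash
python3 - <<'E'
from look import *
t,s=look("l7",(345,170,425,250),(280,220,370,300))
E
```

```text
8.5167 [ 0.49441264 -0.17998073  0.02793759] [-3.75040605 -1.12610445  5.37435161]
```

View pics/l7.png

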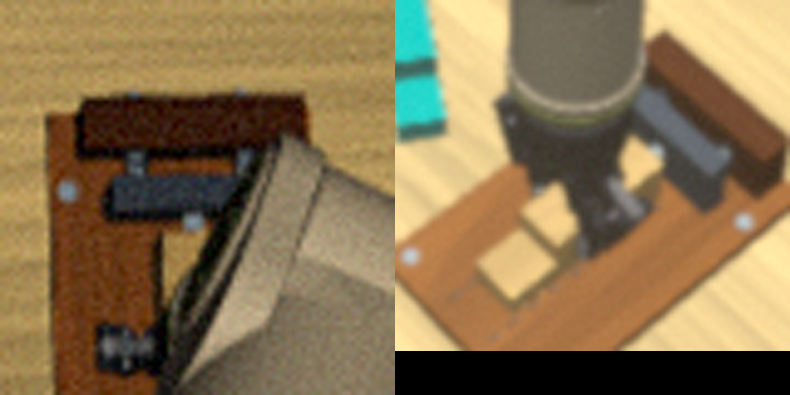

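>>> apply_moves(
  deltas=[
    [0.1, 0, 0.03, 0, 0, 0],
    [0.1, 0, 0, 0, 0, 0],
    [0.1, 0, 0, 0, 0, 0],
    [0.1, 0, 0, 0, 0, 0],
    [0, 0, 0, 0, 0, 0],
  ],
)

```text
time: 8.93
tcp_pos: [0.4985, -0.1796, 0.028]
orientation: [-0.0, 0.011, 1.0, -0.0]
contact_force: [-4.4, -0.3, 2.6]
finger_gap: 0.0376
```

>>> apply_moves(
  deltas=[
    [0.1, 0, 0, 0, 0, 0],
    [0.1, 0, 0, 0, 0, 0],
    [0.1, 0, 0, 0, 0, 0],
    [0.1, 0, 0, 0, 0, 0],
    [0, 0, 0, 0, 0, 0],
  ],
)

```text
time: 9.35
tcp_pos: [0.5022, -0.1797, 0.0279]
orientation: [-0.001, 0.011, 1.0, 0.0]
contact_force: [-6.4, -0.8, 3.8]
finger_gap: 0.0372
```

>>> apply_moves(
  deltas=[
    [0.1, 0, 0, 0, 0, 0],
    [0.1, 0, 0, 0, 0, 0],
    [0.1, 0, 0, 0, 0, 0],
    [0, 0, 0, 0, 0, 0],
  ],
)

```text
time: 9.68
tcp_pos: [0.5049, -0.1797, 0.0279]
orientation: [-0.001, 0.011, 1.0, 0.0]
contact_force: [-5.9, 0.3, 6.7]
finger_gap: 0.0372
```

>>> apply_moves(
  deltas=[
    [0.1, 0, 0, 0, 0, 0],
    [0.1, 0, 0, 0, 0, 0],
    [0, 0, 0, 0, 0, 0],
  ],
)

```text
time: 9.93
tcp_pos: [0.5067, -0.1797, 0.0279]
orientation: [-0.001, 0.011, 1.0, 0.0]
contact_force: [-7.7, -1.2, 6.0]
finger_gap: 0.0375
```

>>> apply_moves(
  deltas=[
    [0.1, 0, 0.02, 0, 0, 0],
    [0.1, 0, 0, 0, 0, 0],
    [0, 0, 0, 0, 0, 0],
  ],
)

```text
time: 10.18
tcp_pos: [0.5084, -0.1797, 0.028]
orientation: [-0.001, 0.011, 1.0, 0.0]
contact_force: [-8.1, -0.8, 4.7]
finger_gap: 0.0374
```

```bash
python3 - <<'E'
from look import *
t,s=look("l8",(345,170,425,250),(280,220,370,300))
E
```

```text
10.2833 [ 0.50842568 -0.17975697  0.02795822] [-8.7404302  -0.0245255   5.20142356]
```

View pics/l8.png

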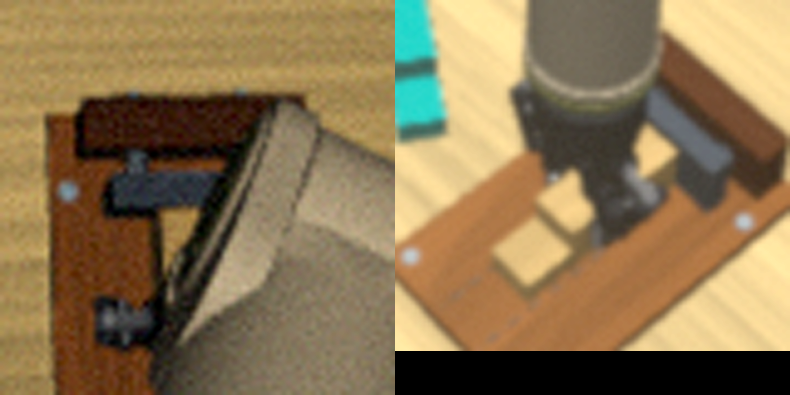

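The end is at or near the bar. I measure the bar's shift from the first picture in the top view: the front edge of its left part, by sub-pixel profile.

```bash
cat > bar.py <<'E'
from h import *
from scipy.optimize import minimize_scalar
def bar():
    c=[cam("top") for _ in range(3)]
    new=np.mean([x["image"][...,0].astype(float) for x in c],0); old=cv2.imread("pics/top0.png")[...,2].astype(float)
    out=[]
    for a,b in((367,371),(372,375),(367,375)):
        po=old[195:225,a:b+1].mean(1);pn=new[195:225,a:b+1].mean(1);i=np.arange(30.)
        if 1:
            w=slice(13,26)  # front-edge zone rows 208..221
            f=lambda d:np.sum((np.interp(i[w]+d,i,po)-pn[w])**2)
            g=np.arange(-1,7,.02);d=g[np.argmin([f(k) for k in g])];out.append(round(d,2))
    sc=(proj(c[0],[.5775,-.15,.049])-proj(c[0],[.5845,-.15,.049]))[0,1]/7
    print('px shift',out,'mm',(np.array(out)/sc).round(1)); ob=r.get_obs();print(ob["time"],ob["tcp_pos"],ob["contact_force"])
    return po,pn
if __name__=="__main__":
    po,pn=bar();print(po.round().astype(int).tolist());print(pn.round().astype(int).tolist())
E
python3 bar.py
```

```text
px shift [np.float64(0.84), np.float64(0.72), np.float64(0.78)] mm [2.5 2.1 2.3]
10.4333 [ 0.50844386 -0.17973751  0.02794689] [-8.11677273 -0.37785248  5.75463259]
[33, 34, 34, 38, 29, 18, 20, 31, 49, 49, 40, 30, 25, 27, 26, 24, 25, 19, 7, 21, 51, 67, 68, 67, 66, 66, 65, 64, 64, 64]
[34, 34, 35, 39, 27, 14, 20, 33, 47, 45, 33, 25, 24, 26, 25, 29, 23, 7, 13, 46, 65, 64, 64, 63, 64, 64, 64, 64, 64, 64]
```

The bar is about 2.3 mm back (≈4.6 N) and friction takes about 3.5 N, so the two agree. I advance about 4.5 mm more.

>>> apply_moves(
  deltas=[
    [0.1, 0, 0, 0, 0, 0],
    [0.1, 0, 0, 0, 0, 0],
    [0.1, 0, 0, 0, 0, 0],
    [0, 0, 0, 0, 0, 0],
    [0, 0, 0, 0, 0, 0],
  ],
)

```text
time: 10.85
tcp_pos: [0.51, -0.1798, 0.0279]
orientation: [-0.002, 0.011, 1.0, 0.001]
contact_force: [-15.3, 0.8, 12.9]
finger_gap: 0.0372
```

```bash
python3 -c "
from bar import *
bar()"
```

```text
px shift [np.float64(1.38), np.float64(1.32), np.float64(1.34)] mm [4.1 3.9 3.9]
11.0 [ 0.51003339 -0.1797737   0.02796386] [-15.11445776   0.85594164  11.99395928]
```

Pushing raises the downward load (fz ≈ 12 N) and so the bed friction. I relieve it slightly and advance.

>>> apply_moves(
  deltas=[
    [0.05, 0, 0.04, 0, 0, 0],
    [0.1, 0, 0.03, 0, 0, 0],
    [0.1, 0, 0, 0, 0, 0],
    [0, 0, 0, 0, 0, 0],
    [0, 0, 0, 0, 0, 0],
  ],
)

```text
time: 11.42
tcp_pos: [0.5119, -0.1798, 0.028]
orientation: [-0.003, 0.012, 1.0, 0.0]
contact_force: [-14.2, 0.0, 9.0]
finger_gap: 0.0374
```

```bash
python3 -c "
from bar import *
bar();print(r.get_obs()['orientation'])"
```

```text
px shift [np.float64(2.02), np.float64(1.82), np.float64(1.92)] mm [5.9 5.4 5.7]
11.5667 [ 0.51186719 -0.17975859  0.02801534] [-15.15143125   0.42904117   8.31689007]
[-3.11809491e-03  1.15765002e-02  9.99927997e-01  5.13223665e-04]
```

>>> apply_moves(
  deltas=[
    [0.1, 0, 0.02, 0, 0, 0],
    [0.1, 0, 0, 0, 0, 0],
    [0, 0, 0, 0, 0, 0],
    [0, 0, 0, 0, 0, 0],
    [0, 0, 0, 0, 0, 0],
  ],
)

```text
time: 11.98
tcp_pos: [0.5131, -0.1798, 0.0281]
orientation: [-0.004, 0.012, 1.0, 0.001]
contact_force: [-18.8, 1.6, 8.3]
finger_gap: 0.0375
```

```bash
python3 -c "
from bar import *
bar();print(r.get_obs()['orientation'])
from look import *
look('l9',(345,170,425,250),(280,220,370,300))"
```

```text
px shift [np.float64(2.4), np.float64(2.7), np.float64(2.54)] mm [7.1 7.9 7.5]
12.1333 [ 0.51310291 -0.17977812  0.02804854] [-17.77092381   1.36533501   9.47123192]
[-3.80282094e-03  1.17203340e-02  9.99923862e-01  6.64969807e-04]
12.2333 [ 0.5130862  -0.17977711  0.02803096] [-17.74399002   1.80745634   9.11948647]
```

View pics/l9.png

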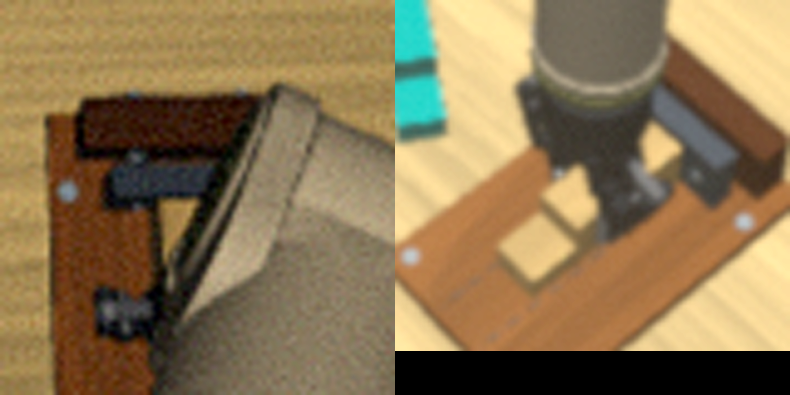

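A faint spot shows on the bar face at crop (697,177). I zoom in to rule out the plunger having been missed.

```bash
python3 - <<'E'
from h import *
s=cam("side");old=cv2.imread("pics/side0.png")
o=[np.clip(cv2.resize(i[225:275,325:375],None,fx=7.9,fy=7.9,interpolation=cv2.INTER_CUBIC)*2.0,0,255).astype('uint8') for i in(old,s["image"][...,::-1])]
cv2.imwrite("pics/l10.png",np.hstack(o))
E
```

```text
(no output)
```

View pics/l10.png

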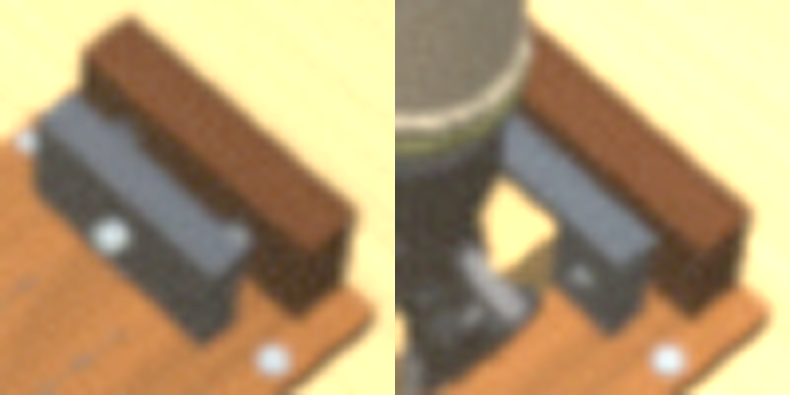

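```bash
python3 - <<'E'
from h import *
s=cam("side");t=cam("top")
S=lambda x,y:(325+(x%395+.5)/7.9-.5,225+(y+.5)/7.9-.5)
o=np.array([.5197,-.1795]);yaw=-.021
def J(p,z):
    d=plane(s,[S(*p)],z)[0,:2]-o;return (np.array([np.cos(yaw)*d[0]+np.sin(yaw)*d[1],-np.sin(yaw)*d[0]+np.cos(yaw)*d[1]])*1e3).round(1)
print('rail end topR',J((556,226),.066),'bar front topR now',J((613,268),.076),'orig',J((213,278),.076),'bottomR now',J((610,333),.021),'orig',J((205,341),.021))
for z in(.03,.04,.05,.06):print('spot',z,J((580,272),z))
d=s["image"][254:266,342:356].astype(int).sum(2);print(d)
q=lambda x,y:(345+(x+.5)/4.9375-.5,170+(y+.5)/4.9375-.5)
P=plane(t,[q(160,202)],.066)[0,:2]-[.5176,-.1835];print('top: rail end topL jig',(P*1e3).round(1), 'bar topL front',((plane(t,[q(110,194)],.076)[0,:2]-[.5176,-.1835])*1e3).round(1))
E
```

```text
rail end topR [ 64.2 -17.7] bar front topR now [ 62.  -50.1] orig [ 57.3 -52.1] bottomR now [ 68.1 -48.1] orig [ 62.5 -48.1]
spot 0.03 [ 74.6 -23.8]
spot 0.04 [ 69.5 -28. ]
spot 0.05 [ 64.4 -32.2]
spot 0.06 [ 59.4 -36.4]
[[369 354 307 201 134 135 161 189 202 206 207 209 203 201]
 [334 285 224 163 126 129 137 162 187 205 204 207 207 205]
 [267 208 177 142 129 128 130 139 158 190 202 204 197 185]
 [193 183 162 136 118 128 130 125 131 157 178 193 181 160]
 [177 176 165 133 132 142 160 141 128 130 147 161 140 121]
 [177 169 159 138 136 170 202 164 130 126 124 128 127 122]
 [172 172 163 146 140 159 189 180 137 125 123 127 121 116]
 [160 175 186 172 147 144 151 145 138 125 122 124 124 120]
 [156 177 209 210 181 144 133 129 125 120 124 119 117 126]
 [157 174 217 226 215 179 149 129 121 123 127 126 117 134]
 [165 191 221 231 227 212 185 148 133 121 126 124 127 148]
 [185 214 226 229 233 230 212 180 144 134 132 129 151 180]]
top: rail end topL jig [63.8 19.2] bar topL front [67.9 49.2]
```

The rail edges lie at about -17.7 and +19.2 mm about the lane centre, and no gap shows between its end and the bar. The spot computes to y ≈ -30 mm on the bar, so it is not the plunger, which sits at y = 0 behind the rail. The bar is about 7 mm back and readings are steady, so I hand in while pressing.

```bash
python3 - <<'E'
from rig import r
o=r.get_obs();print(o["time"],o["tcp_pos"],o["contact_force"],abs(o["joint_vel"]).max())
print(r.hand_in())
E
```

```text
12.3833 [ 0.51312614 -0.17973823  0.02805045] [-17.91430874   0.69723352  10.39740814] 0.0014681054674545245
the job is handed in; nothing more can be done
None
```

I gripped the pale half-lapped rail, laid it flat in the jig lane about 36 mm short of the bar with the plunger out, and slid it square onto the stop. I handed in at 12.4 s with the rail still gripped and pressed. The hand-in gives no verdict, so whether it passed is not known.

Last checks before hand-in:
- **Bar:** it is about 7 mm back. The image profile gave 7.5 mm, advancing the tool reading from an earlier image gave about 6.9 mm, and corner picks in the side view gave only about 5 mm.
- **Force:** the wrist reads a steady -18 N along x. Taking off an estimated 4–5 N of bed friction leaves roughly 13–14 N on the bar, which matches 2 N/mm at 7 mm.
- **Alignment:** the rail is centred to about 1 mm, with tool yaw -0.023 against the jig's about -0.021. No gap shows between its end and the bar.
- **Plunger:** it was not seen directly, since the rail covers it. That it is flush is inferred from the missing gap and from the bar moving one-to-one with the tool.

- **Disagreements:** the two cameras differed by 2–4 mm throughout. A small bright spot on the bar face at y ≈ -30 mm was not explained; its position rules out the plunger.
- **Bystanders:** the arm path stayed clear of the glue bottle, hammer, offcut and look-alikes, but I did not re-measure them at the end.

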